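Wedge a row of blanks in the jig and index the rotary table

TASK

Stand all the pale wooden blanks that are there side by side in the channel of the jig on the rotary table, make the row up to four with blue make-up blocks, and drive the red-headed wedge firmly down into the last gap, against the sloped stop, until the row is locked tight and the wedge stays tight when let go. Only then wind the handwheel exactly three full turns clockwise (facing the wheel), leaving its handle at the top again. Leave the drill, tape measure, screw jar, glue bottle and try square where they are.

Things in the scene. Friction and masses are not known exactly. Their poses are not given: they have to be found in the camera images.
- turntable: steel turntable 160 mm across with the plywood wedging jig (220 by 80 mm, its channel and stops) screwed on it; turns with it. Origin: on its axis, 84 mm above the bench; x along the channel towards the sloped stop; z up
- channel (a point): frame of the jig's channel. Origin: on the channel floor (118 mm above the bench) at the foot of the fixed stop, mid-width; x runs along the channel to the sloped stop, y across, z up. Channel 56 mm wide between dark rails 10 mm thick, 12 mm high: blocks stand in it with their 48 mm sides across, either way round, slide along it when pushed, and are gripped across, above the rails
- fixed_stop (a point): top edge of the fixed stop's face, at x = 0, 40 mm above the channel floor; the stop is 76 mm wide. The row is packed against this face: four blocks fill x = 0 to 144 mm of the channel frame
- sloped_stop (a point): foot of the sloped stop's face on the channel floor, at x = 156 mm of the channel frame. The stop is 70 mm wide, 64 mm high; its face leans away from the row, 1 in 4. Four blocks packed close leave the gap for the wedge, which jams with its toe about 16 mm above the floor; with a block too few it falls through and holds nothing
- blank1: beech corner-block blank (pale wood, a pencilled cross on top), 36 mm (its x) by 48 mm (its y) by 48 mm high, about 65 g, standing on the bench. Origin: centre of its underside; z up. Two to four blanks are there; an absent one reads None
- blank2: beech corner-block blank (pale wood, a pencilled cross on top), 36 mm (its x) by 48 mm (its y) by 48 mm high, about 65 g, standing on the bench. Origin: centre of its underside; z up. Two to four blanks are there; an absent one reads None
- blank3: beech corner-block blank (pale wood, a pencilled cross on top), 36 mm (its x) by 48 mm (its y) by 48 mm high, about 65 g, standing on the bench. Origin: centre of its underside; z up. Two to four blanks are there; an absent one reads None
- blank4: beech corner-block blank (pale wood, a pencilled cross on top), 36 mm (its x) by 48 mm (its y) by 48 mm high, about 65 g, standing on the bench. Origin: centre of its underside; z up. Two to four blanks are there; an absent one reads None
- filler1: make-up block, painted blue, a dark dot on top, the same size as a blank (36 x 48 x 48 mm), about 75 g, standing on the bench. Origin: centre of its underside; z up. Stands in for a missing blank; one that is not needed may stay where it is
- filler2: make-up block, painted blue, a dark dot on top, the same size as a blank (36 x 48 x 48 mm), about 75 g, standing on the bench. Origin: centre of its underside; z up. Stands in for a missing blank; one that is not needed may stay where it is
- wedge: brown wooden wedge with a red head, upright in its stand, 80 mm high, 48 mm wide (its y), 80 g, waxed, 16 mm thick at the toe, 36 mm at the top. Origin: centre of the toe's underside, 10 mm above the bench at the start; z up. Flat face at x = -8 mm (goes against the last block); sloped face on the +x side, 1 in 4 (goes against the sloped stop). A push of about 20 N down locks the row and it stays clamped; let go or pressed lightly it stays slack
- wedge_top (a point): middle of the wedge's flat top, where it can be pressed; the red head is 12 mm high, and the wedge can be gripped by its 48 mm sides on the upper 40 mm
- wedge_stand: fixed wooden block, 60 by 110 mm and 38 mm high, with a slot 28 mm deep in which the wedge stands upright, and three drill bits at its -y end; origin: under the wedge, at bench height, 39 mm from its +y end. The wedge is lifted straight up out of it
- wheel (a joint): handwheel of the rotary table, rad: 0 at the start with the handle at the top, growing clockwise seen facing the wheel (its top goes to the rotary base's +x), 2 pi a turn; stiff, about 0.07 N m; stays where left. 36 turns make one of the table: three turns (18.85 rad) swing the jig 30 degrees anticlockwise seen from above
- wheel_hub (a point): on the handwheel's level axis, 66 mm above the bench, 50 mm out from the wheel's face: the centre of the circle in which the grip point of the handle runs (upright circle, radius 30 mm). The wheel is 80 mm across
- handle (a point): grip point of the red revolving handle, a level bar 16 mm thick, 62 mm long, parallel to the wheel's axis, 8 to 70 mm out from the wheel's face; this point is 50 mm out. Its sleeve spins freely, so it can be pinched from above across its axis and carried round without turning the hand; the bench below is free
- rotary_base: base of the green rotary table on its plywood board 250 by 200 by 24 mm; origin: under the centre of the turntable, at bench height; z up; the handwheel is on its -y side with the axis along y. The turntable is 160 mm across, its top 106 mm above the bench
- drill: red and black cordless drill standing on its battery, 190 mm high, to be left alone; origin under its middle
- tape: yellow tape measure 70 x 68 x 34 mm, to be left alone; origin: centre of its underside
- screw_jar: glass jar of screws, 68 mm across, 75 mm high, to be left alone; origin: centre of its underside
- glue: white glue bottle, 60 mm across, 170 mm high, to be left alone; origin: centre of its underside
- try_square: try square with dark wooden stock 100 x 22 x 16 mm and a steel blade 150 mm long lying flat, to be left alone; origin: centre of the stock's underside
Things that resemble listed ones, but are neither listed nor needed, are in the scene too. Leave any green or turquoise look-alike of the blank2 alone. What is shaped like the filler1 but green or turquoise is not meant.

How it is judged:
On the way, in this order (a step that is already met when the one before it is completed fails the run):
1. every blank stands in the jig's channel and the wedge is driven in tight, the handwheel not yet turned (x of blank1 in the frame of channel between 0.012 and 0.132 m and y of blank1 in the frame of channel between -0.008 and 0.008 m and z of blank1 in the frame of channel between -0.004 and 0.004 m and angle between each of blank1, blank2, blank3, blank4's own z axis and vertical below 0.06 rad and x of blank2 in the frame of channel between 0.012 and 0.132 m and y of blank2 in the frame of channel between -0.008 and 0.008 m and z of blank2 in the frame of channel between -0.004 and 0.004 m and x of blank3 in the frame of channel between 0.012 and 0.132 m and y of blank3 in the frame of channel between -0.008 and 0.008 m and z of blank3 in the frame of channel between -0.004 and 0.004 m and x of blank4 in the frame of channel between 0.012 and 0.132 m and y of blank4 in the frame of channel between -0.008 and 0.008 m and z of blank4 in the frame of channel between -0.004 and 0.004 m and x of wedge in the frame of channel between 0.145 and 0.167 m and y of wedge in the frame of channel between -0.01 and 0.01 m and z of wedge in the frame of channel between 0.003 and 0.03 m and angle between wedge's own z axis and vertical below 0.08 rad and contact force between wedge and turntable above 5.5 N and value of joint wheel below 0.5 rad), for 0.3 s.
2. the handwheel is wound three full turns clockwise (value of joint wheel between 18.5996 and 19.0996 rad), for 0.2 s.
At the end, for the whole second after the job is handed in: Each blank present stands upright on the channel floor (4 mm, 0.06 rad; within 8 mm of mid-channel); the wedge is upright in the gap (0.08 rad), its toe 3 to 30 mm above the floor, clamped with 5.5 N or more; the handwheel at three turns (18.85 rad, within 0.25); all at rest (all of step 2 and x of blank1 in the frame of channel between 0.012 and 0.132 m and y of blank1 in the frame of channel between -0.008 and 0.008 m and z of blank1 in the frame of channel between -0.004 and 0.004 m and angle between each of blank1, blank2, blank3, blank4's own z axis and vertical below 0.06 rad and x of blank2 in the frame of channel between 0.012 and 0.132 m and y of blank2 in the frame of channel between -0.008 and 0.008 m and z of blank2 in the frame of channel between -0.004 and 0.004 m and x of blank3 in the frame of channel between 0.012 and 0.132 m and y of blank3 in the frame of channel between -0.008 and 0.008 m and z of blank3 in the frame of channel between -0.004 and 0.004 m and x of blank4 in the frame of channel between 0.012 and 0.132 m and y of blank4 in the frame of channel between -0.008 and 0.008 m and z of blank4 in the frame of channel between -0.004 and 0.004 m and x of wedge in the frame of channel between 0.145 and 0.167 m and y of wedge in the frame of channel between -0.01 and 0.01 m and z of wedge in the frame of channel between 0.003 and 0.03 m and angle between wedge's own z axis and vertical below 0.08 rad and contact force between wedge and turntable above 5.5 N and linear speed of each of blank1, blank2, blank3, blank4, wedge below 0.02 m/s and velocity of joint wheel between -0.1 and 0.1 rad/s); the robot touches nothing.
It fails at once if the drill is moved more than 5 cm (distance of drill from where it was at the start of the episode above 0.05 m).
It fails at once if the tape is moved more than 5 cm (distance of tape from where it was at the start of the episode above 0.05 m).
It fails at once if the screw jar is moved more than 5 cm (distance of screw_jar from where it was at the start of the episode above 0.05 m).
It fails at once if the glue is moved more than 5 cm (distance of glue from where it was at the start of the episode above 0.05 m).
It fails at once if the try square is moved more than 5 cm (distance of try_square from where it was at the start of the episode above 0.05 m).
Of blank1, blank2, blank3, blank4 only 2 to 4 are there at a start; the rules pass over those that are not, and their reading is None.
At some moment in a run one of blank1, blank2, blank3, blank4, filler1, filler2 may be knocked a few centimetres aside while the robot is not near it.
It also fails if it takes over 210 s, if anything falls off the work surface, if the arm or the gripper's body presses on something with over 40 N, if the wrist force passes 120 N, or if a joint passes its speed limit or range.

ROBOT

A 6-joint arm with a two-finger parallel gripper is mounted at the origin on the work surface. World frame = base frame: x ahead of the robot, y to its left, z up, the work surface at z = 0. Lengths are in m, angles in rad, forces in N, time in s.
With the tool pointing down it reaches from about 0.25 to 0.725 m from the base axis. Payload 9.7 kg.
Tool frame: the origin (TCP) lies midway between the tips of the shut fingers; the grasp point (between the pads) lies env.grip_point_offset behind it (env.grip_point_offset is the distance from the TCP to the grasp point, in m); z points along the fingers, y is the line along which they close (so a half turn about z gives the same grasp; the last joint's range is limited). The gripper opens to 85 mm and grips with 20 to 120 N. Pads are 22 mm wide; open, the fingers measure 114 mm over their backs; the gripper's body (76 mm by 85 mm) begins 54 mm behind the grasp point. The pads swing forward as they close: fully open they stand 13 mm farther back than shut.
Start: joints at [1.318, 0.087, 0.176, 1.66, 0, 1.571], TCP at [0.138, 0.533, 0.231] pointing down, gripper open.
Joint ranges: [-3.13, 3.13], [-0.85, 1.81], [-1.15, 1.24], [-2.2, 2.28], [-1.44, 1.52], [-3.14, 3.14]. Speed limits (rad/s): [2.22, 2.22, 2.57, 3.14, 3.14, 3.14].

INTERFACE

Orientations are given as a unit quaternion [w, x, y, z].
In Python, from bench import env gives the robot as it stands.
- The arm moves only by the tool jog_arm, never from a script. Its argument "series" is text: rows parted by semicolons, each of 7 numbers parted by spaces: the turn, a rotation vector about the tool's x, y, z in degrees, then the shift along the tool's x, y, z in m, then the finger opening in m, from 0 to 0.0854. A call has 1 to 20 rows; each row is the pose to reach, as a shift and turn from the pose commanded when the call began, along the tool's axes at that moment; what a row does not reach only later rows make up. A row lasts 1/8 s, in which the tool goes at most 62.5 mm and 10.7 degrees, less where a joint would pass 70% of its speed; a pose out of reach is approached as far as the arm can. A call with a gripper value outside its range is refused whole. The fingers move at their own pace and stop on an object; "grip_force" is the grip in N (left out, the last holds). Time passes only in rows, so rows that repeat a pose let the fingers close. It gives the time, the measured TCP pose, the force, the opening and the grip force at its end, in the units of the state.
- env.observe(): the state, without advancing time (a new reading comes with each control period).
- env.camera(name): name is "scene" or "top" or "wrist"; returns the picture (400x640x3 uint8, red, green, blue); there is no depth.
- env.camera_info(name): a dict with "mtx" (3x3 intrinsics, pixels), "R" (3x3) and "t" (3): a world point X has camera coordinates R X + t. Camera axes: x right, y down, z forward; pixel columns grow to the right and rows downward; lengths in m; the calibration is good to about 2 mm. A picture is of the moment at which its call begins: read the wrist's pose just before it. camera_info takes no time and is no camera call; for the wrist camera it gives the pose at the moment of the call.
- env.hand_in(): hands the job in; it is judged then, once.
The state is a dict: "time": time; "joint_pos": joint angles; "joint_vel": joint speeds; "joint_efforts": joint torques, N m; "tcp_pos": TCP position; "orientation": TCP orientation; "wrist_force": force on the tool from outside, world axes, zero at the start; "torque": the same for the moment, N m; "width": finger opening in m; "grip_force": force on a finger pad.
Only numpy, scipy, OpenCV 4.12 (cv2) and the standard library are available. Lean on these libraries where they do the work, as an engineer would, in place of code of your own. Each camera call takes 0.05 s, during which the arm holds its last target. There are 200 camera calls.

## Working session

There is one attempt and no reset: what is moved stays moved. The work goes in short steps, Python scripts to look and compute and a tool call to move; the robot and the scene stay as the last step left them, time stands still between calls to the robot, and variables do not carry over. Pictures are saved under pics/ and viewed, at most 14 in all, crops included, and the job is handed in when it is done.

Besides the shell and the picture viewer there is one more tool, called after "Request:" by a JSON object that holds its "name" and its "arguments". jog_arm: Moves the arm, as the interface text tells. Its arguments: {"type":"object","properties":{"series":{"type":"string"},"grip_force":{"type":"number"}},"required":["series"]}

```bash
ls; mkdir -p pics; python3 - <<'E'
from bench import env
import cv2
s=env.observe()
print(s, env.grip_point_offset)
for n in("scene","top"):
    cv2.imwrite(f"pics/{n}0.png",cv2.cvtColor(env.camera(n),cv2.COLOR_RGB2BGR))
    c=env.camera_info(n);print(n,c)
E
```

```text
pics
{'time': 0.0, 'joint_pos': array([ 1.31798187e+00,  8.74539131e-02,  1.75113461e-01,  1.65979921e+00,
       -2.20841068e-05,  1.57083246e+00]), 'joint_vel': array([ 2.89811197e-04,  3.37113976e-04, -7.24081287e-04,  1.20350266e-03,
       -7.88460133e-05,  1.90534475e-03]), 'joint_efforts': array([-1.60293890e-03, -5.20380235e+01,  4.64810300e+01,  1.61416736e-02,
       -1.62876981e-04, -1.64419390e-06]), 'tcp_pos': array([0.13751838, 0.53228612, 0.23057585]), 'orientation': array([-7.37116171e-05,  1.26088743e-01,  9.92018739e-01, -6.67701292e-04]), 'wrist_force': array([ 0.09742908,  0.48439196, -0.59677562]), 'torque': array([ 0.01520873, -0.05355585,  0.01885138]), 'grip_force': 0.0, 'width': 0.08548714468008119} 0.0187
scene {'mtx': array([[420.28535143,   0.        , 323.10582133],
       [  0.        , 420.28535143, 201.20177591],
       [  0.        ,   0.        ,   1.        ]]), 'R': array([[-0.47483983,  0.8800468 , -0.00669084],
       [ 0.60086941,  0.31863271, -0.7330956 ],
       [-0.64302651, -0.35212331, -0.6800927 ]]), 't': array([ 0.3100589 , -0.20604363,  1.65190703])}
top {'mtx': array([[438.21698867,   0.        , 314.29620428],
       [  0.        , 438.21698867, 194.56722301],
       [  0.        ,   0.        ,   1.        ]]), 'R': array([[ 0.01235355, -0.99992271,  0.00139955],
       [-0.98040967, -0.01238762, -0.19657934],
       [ 0.19658148,  0.00105632, -0.98048692]]), 't': array([-0.07227943,  0.55296569,  1.49142419])}
```

View pics/scene0.png

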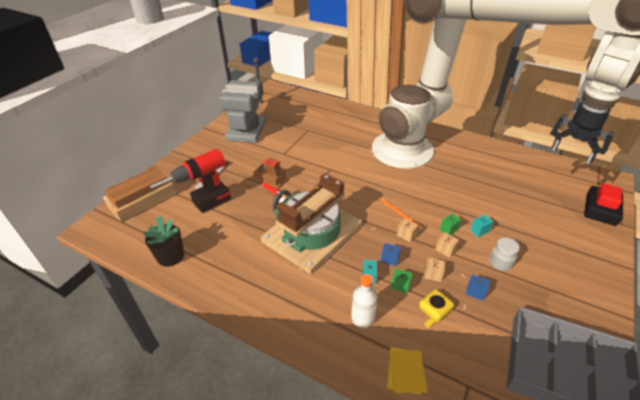

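View pics/top0.png

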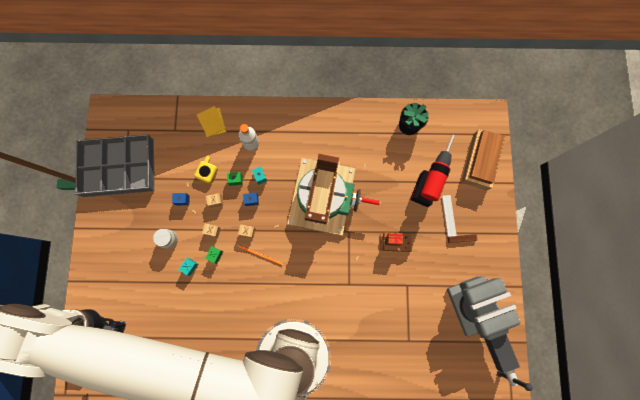

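The scene has three pale blanks, at top-view (213,200), (210,230) and (246,231). The blue fillers are at (180,199) and (250,199). The look-alikes are green at (234,178) and (213,255), and turquoise at (259,175) and (187,267). The wedge is at (396,241), the jig at (323,190) and the handle at (370,201).

```bash
cat > h.py <<'E'
from bench import env
import cv2, numpy as np
from scipy.spatial.transform import Rotation as Ro
def shot(cam,name,box=None,k=1):
    info=env.camera_info(cam); im=cv2.cvtColor(env.camera(cam),cv2.COLOR_RGB2BGR)
    np.savez(f"pics/{name}.npz",im=im,**info)
    if box: x0,y0,x1,y1=box; im=im[y0:y1,x0:x1]
    cv2.imwrite(f"pics/{name}.png",cv2.resize(im,None,fx=k,fy=k,interpolation=cv2.INTER_CUBIC))
    return info
def world(info,u,v,z):
    K,R,t=info["mtx"],info["R"],info["t"]
    d=R.T@np.linalg.solve(K,[u,v,1]); c=-R.T@t
    return c+d*(z-c[2])/d[2]
def pix(info,X):
    p=info["mtx"]@(info["R"]@np.array(X)+info["t"]); return p[:2]/p[2]
def R():
    o=env.observe()["orientation"]; return Ro.from_quat(np.r_[o[1:],o[0]])
E
python3 - <<'E'
from h import *
i=shot("top","t1",(160,150,420,280),3)
for n,u,v,z in [("b",213,200,.048),("b",210,230,.048),("b",246,231,.048),("f",180,199,.048),("f",250,199,.048),("wedge",396,238,.09),("table",323,190,.118)]:
    print(n,world(i,u,v,z).round(3))
print(R().as_matrix().round(3), env.camera_info("wrist"))
E
```

```text
b [0.531 0.292 0.048]
b [0.425 0.297 0.048]
b [0.423 0.171 0.048]
f [0.533 0.409 0.048]
f [0.536 0.162 0.048]
wedge [ 0.401 -0.343  0.09 ]
table [ 0.557 -0.095  0.118]
[[-0.968  0.25  -0.   ]
 [ 0.25   0.968 -0.001]
 [ 0.    -0.001 -1.   ]] {'mtx': array([[294.17761498,   0.        , 325.76105474],
       [  0.        , 294.17761498, 196.40517406],
       [  0.        ,   0.        ,   1.        ]]), 'R': array([[ 0.25238633,  0.96762538, -0.00150859],
       [ 0.92418191, -0.24059244,  0.29665314],
       [ 0.28668615, -0.0762654 , -0.9549841 ]]), 't': array([-0.54947121, -0.03632648,  0.38026677])}
```

View pics/t1.png

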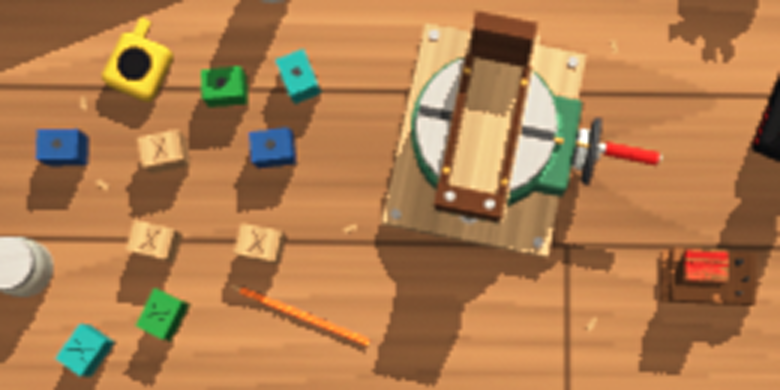

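Request:
{"name": "jog_arm", "arguments": {"series": "0 0 -14.5 -0.37 -0.185 -0.05 0.085;0 0 -14.5 -0.37 -0.185 -0.05 0.085;0 0 -14.5 -0.37 -0.185 -0.05 0.085;0 0 -14.5 -0.37 -0.185 -0.05 0.085;0 0 -14.5 -0.37 -0.185 -0.05 0.085;0 0 -14.5 -0.37 -0.185 -0.05 0.085;0 0 -14.5 -0.37 -0.185 -0.05 0.085;0 0 -14.5 -0.37 -0.185 -0.05 0.085;0 0 -14.5 -0.37 -0.185 -0.05 0.085;0 0 -14.5 -0.37 -0.185 -0.05 0.085;0 0 -14.5 -0.37 -0.185 -0.05 0.085;0 0 -14.5 -0.37 -0.185 -0.05 0.085"}}

```text
time: 1.65
tcp_pos: [0.4491, 0.2613, 0.2813]
orientation: [0.0, -0.001, 1.0, 0.0]
wrist_force: [0.2, 0.3, 0.2]
width: 0.0851
grip_force: 0.0
```

```bash
python3 - <<'E'
from h import *
i=shot("wrist","w1",None,1.25)
print(R().as_matrix().round(3),env.observe()["tcp_pos"],i)
E
```

```text
[[-1.    -0.001  0.   ]
 [-0.001  1.     0.   ]
 [-0.     0.    -1.   ]] [0.44920501 0.26123609 0.28133881] {'mtx': array([[294.17761498,   0.        , 325.76105474],
       [  0.        , 294.17761498, 196.40517406],
       [  0.        ,   0.        ,   1.        ]]), 'R': array([[ 9.80295840e-04,  9.99999469e-01, -3.18299434e-04],
       [ 9.54989086e-01, -8.41752013e-04,  2.96639744e-01],
       [ 2.96639318e-01, -5.94767192e-04, -9.54989404e-01]]), 't': array([-0.26193327, -0.48106321,  0.29432242])}
```

View pics/w1.png

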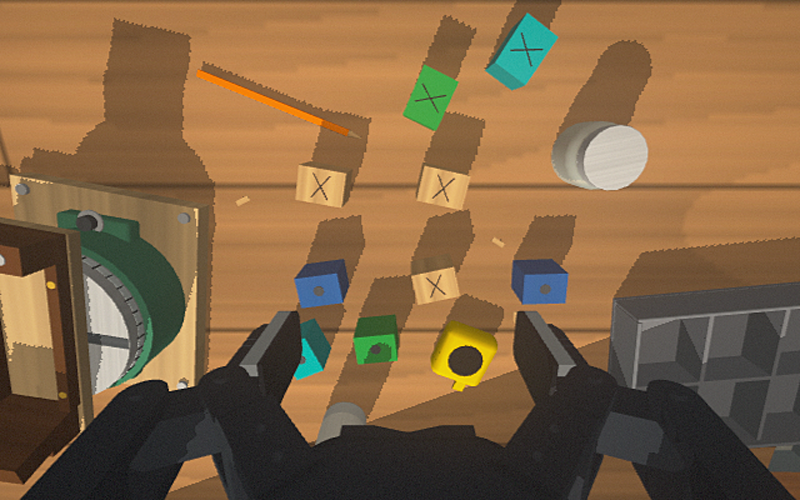

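Three blanks (crosses) are at (320,186), (442,188) and (436,287), with blue blocks at (319,291) and (540,290). The greens and turquoises are clearly different. Next I'll look at the jig from close by.

Request:
{"name": "jog_arm", "arguments": {"series": "0 0 0 0.0 -0.35 -0.08 0.085;0 0 0 0.0 -0.35 -0.08 0.085;0 0 0 0.0 -0.35 -0.08 0.085;0 0 0 0.0 -0.35 -0.08 0.085;0 0 0 0.0 -0.35 -0.08 0.085;0 0 0 0.0 -0.35 -0.08 0.085;0 0 0 0.0 -0.35 -0.08 0.085;0 0 0 0.0 -0.35 -0.08 0.085;0 0 0 0.0 -0.35 -0.08 0.085"}}

```text
time: 2.82
tcp_pos: [0.4496, -0.0881, 0.3611]
orientation: [-0.0, -0.001, 1.0, 0.0]
wrist_force: [1.3, 1.0, 0.6]
width: 0.0849
grip_force: 0.0
```

```bash
python3 - <<'E'
from h import *
d=np.load("pics/w1.npz")
for n,c,e in [("A",(320.5,186),((297,203),(342,206))),("B",(442.5,187.5),((425,164),(469,168))),("C",(436,287),((411,270),(452,263))),("F",(319,291),((300,308),(347,296))),("F2",(540,290),((514,304),(566,304)))]:
    w=world(d,c[0]/1.25,c[1]/1.25,.048)
    a,b=[world(d,q[0]/1.25,q[1]/1.25,.048) for q in e]
    v=b-a; print(n,w.round(4),"yaw",np.degrees(np.arctan2(-v[0],v[1])).round(1),np.linalg.norm(v).round(3))
i=shot("wrist","w2",None,1.25)
print(env.observe()["tcp_pos"])
E
```

```text
A [0.4255 0.1732 0.048 ] yaw -3.9 0.046
B [0.4271 0.2975 0.048 ] yaw -5.1 0.044
C [0.5373 0.2934 0.048 ] yaw 10.3 0.045
F [0.542  0.1633 0.048 ] yaw 15.4 0.056
F2 [0.541 0.409 0.048] yaw -0.0 0.059
[ 0.44963734 -0.08806184  0.36112375]
```

View pics/w2.png

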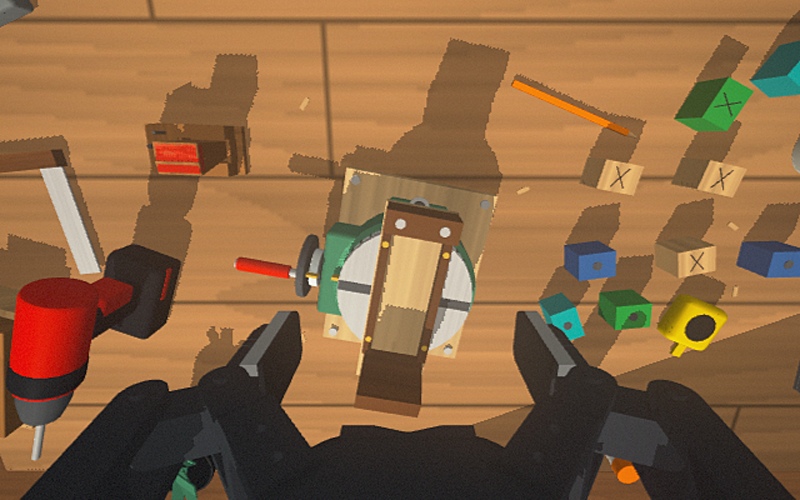

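The jig is centred near (410,300) with the fixed stop (two screws) at the top of the image, so channel x runs down the image. I'll zoom in for the fit.

```bash
python3 - <<'E'
from h import *
d=np.load("pics/w2.npz"); im=d["im"]
im=im[145:340,180:405]
cv2.imwrite("pics/w2c.png",cv2.resize(im,None,fx=3,fy=3,interpolation=cv2.INTER_CUBIC))
E
```

```text
(no output)
```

View pics/w2c.png

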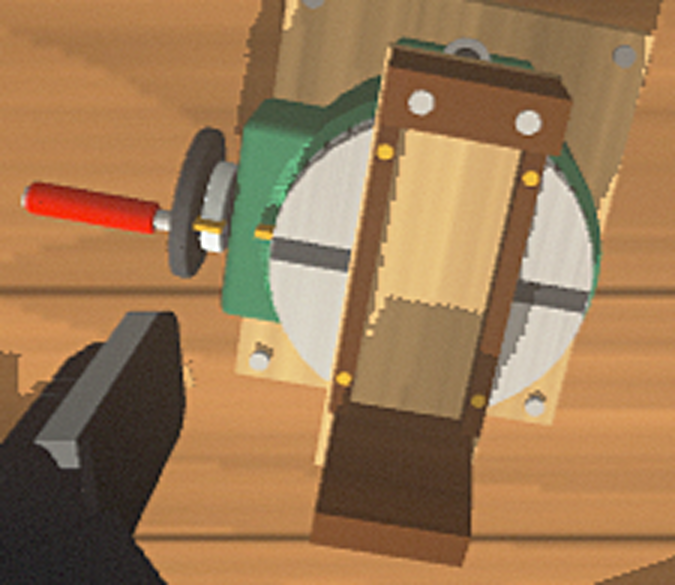

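```bash
cat > tgt.py <<'E'
from h import *
import sys
E
python3 - <<'E'
from h import *
from scipy.optimize import least_squares
d=np.load("pics/w2.npz")
P=np.array([[0,-.038,.158],[0,.038,.158],[.172,-.035,.182],[.172,.035,.182],[.156,-.028,.118],[.156,.028,.118]])
U=np.array([(381,124),(562,153),(315,514),(467,540),(350,405),(465,418)])/3+[180,145]
def W(q,p): 
    c,s=np.cos(q[2]),np.sin(q[2]); return [q[0]+c*p[0]-s*p[1],q[1]+s*p[0]+c*p[1],p[2]]
f=lambda q:np.concatenate([pix(d,W(q,p))-u for p,u in zip(P,U)])
r=least_squares(f,[.47,-.09,-.17])
print(r.x.round(4),np.degrees(r.x[2]),r.fun.round(1))
np.save("ch.npy",r.x)
for x in (.018,.054,.090,.126,.155): print(x,np.round(W(r.x,[x,0,.118]),4))
for u in [(28,197),(155,222),(69,205)]: print("handle",world(d,u[0]/3+180,u[1]/3+145,.096).round(4))
E
```

```text
[ 0.4743 -0.0741 -0.1919] -10.994449241015511 [-0.6 -0.2 -0.1  1.5  0.1 -0.4  1.8 -0.7  0.2 -1.2 -1.6  0.6]
0.018 [ 0.492  -0.0775  0.118 ]
0.054 [ 0.5273 -0.0844  0.118 ]
0.09 [ 0.5626 -0.0913  0.118 ]
0.126 [ 0.598  -0.0981  0.118 ]
0.155 [ 0.6265 -0.1037  0.118 ]
handle [ 0.5212 -0.2888  0.096 ]
handle [ 0.5344 -0.2277  0.096 ]
handle [ 0.5254 -0.2692  0.096 ]
```

Request:
{"name": "jog_arm", "arguments": {"series": "0 0 4 0.024 0.261 0.15 0.085;0 0 4 0.024 0.261 0.15 0.085;0 0 4 0.024 0.261 0.15 0.085;0 0 4 0.024 0.261 0.15 0.085;0 0 4 0.024 0.261 0.15 0.085;0 0 4 0.024 0.261 0.15 0.085;0 0 4 0.024 0.261 0.23 0.085;0 0 4 0.024 0.261 0.28 0.085;0 0 4 0.024 0.261 0.32 0.085;0 0 4 0.024 0.261 0.342 0.085;0 0 4 0.024 0.261 0.342 0.085;0 0 4 0.024 0.261 0.342 0.085;0 0 4 0.024 0.261 0.342 0.04;0 0 4 0.024 0.261 0.342 0.04;0 0 4 0.024 0.261 0.342 0.04;0 0 4 0.024 0.261 0.342 0.04;0 0 4 0.024 0.261 0.342 0.04;0 0 4 0.024 0.261 0.342 0.04", "grip_force": 40}}

```text
time: 5.12
tcp_pos: [0.4262, 0.172, 0.0206]
orientation: [0.001, 0.035, 0.999, 0.0]
wrist_force: [-1.6, 0.1, 7.8]
width: 0.0489
grip_force: 39.7
```

```bash
cat > tgt.py <<'E'
# channel target: python3 tgt.py c x y z yaw_rel | world: w x y z yaw
from h import *
import sys
def go(k,x,y,z,a):
    if k=="c":
        q=np.load("ch.npy"); c,s=np.cos(q[2]),np.sin(q[2])
        x,y,z,a=q[0]+c*x-s*y,q[1]+s*x+c*y,z+.118,a+np.degrees(q[2])
    M=R().as_matrix(); cur=np.degrees(np.arctan2(-M[0,1],M[1,1]))
    p=env.observe()["tcp_pos"]
    print("world",np.round([x,y,z,a],4),"tool shift",(M.T@(np.array([x,y,z])-p)).round(4),"rotz",round(-(a-cur),1))
for arg in sys.argv[1:]:
    t=arg.split(","); go(t[0],*map(float,t[1:]))
E
python3 tgt.py c,.026,0,.13,0 c,.026,0,.019,0
```

```text
world [  0.4998  -0.0791   0.248  -10.9944] tool shift [-0.0913 -0.2452 -0.2275] rotz 7.0
world [  0.4998  -0.0791   0.137  -10.9944] tool shift [-0.0911 -0.2453 -0.1165] rotz 7.0
```

Request:
{"name": "jog_arm", "arguments": {"series": "0 0 0 0 0 -0.06 0.04;0 0 0 0 0 -0.12 0.04;0 0 7 -0.05 -0.03 -0.2 0.04;0 0 7 -0.091 -0.1 -0.228 0.04;0 0 7 -0.091 -0.245 -0.228 0.04;0 0 7 -0.091 -0.245 -0.228 0.04;0 0 7 -0.091 -0.245 -0.228 0.04;0 0 7 -0.091 -0.245 -0.228 0.04;0 0 7 -0.091 -0.245 -0.228 0.04;0 0 7 -0.091 -0.245 -0.195 0.04;0 0 7 -0.091 -0.245 -0.195 0.04;0 0 7 -0.091 -0.245 -0.195 0.04"}}

```text
time: 6.62
tcp_pos: [0.4994, -0.0779, 0.2152]
orientation: [0.0, 0.095, 0.995, 0.0]
wrist_force: [-0.1, 0.2, -0.9]
width: 0.0483
grip_force: 40.5
```

```bash
python3 tgt.py c,.026,0,.019,0; python3 - <<'E'
from h import *
d=shot("wrist","w3",(180,60,480,260),2.6)
E
```

```text
world [  0.4998  -0.0791   0.137  -10.9944] tool shift [-0.0006 -0.001   0.0782] rotz 0.1
```

View pics/w3.png

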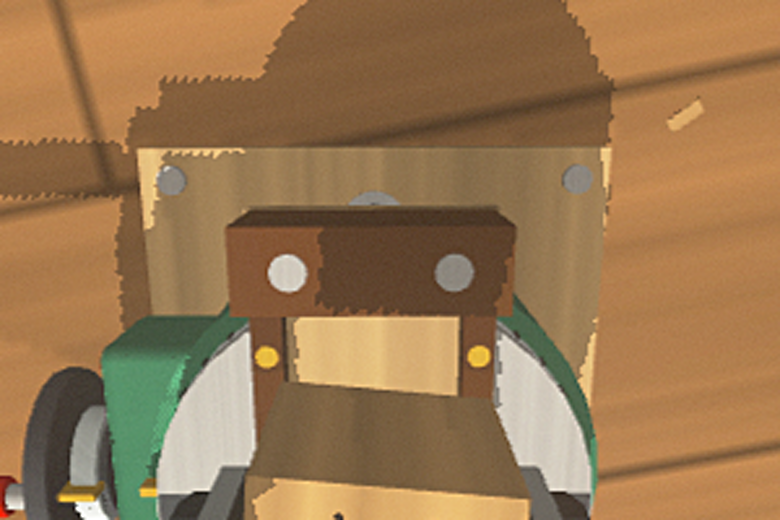

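The block hangs over the channel and is twisted about 5° in the grip. The fixed stop's edge at row 315 is level, so the tool's yaw is right. The channel is about 2 mm to the left, so I'll lower with that correction and push against the stop.

Request:
{"name": "jog_arm", "arguments": {"series": "0 0 0 0 -0.002 0.04 0.04;0 0 0 0 -0.002 0.065 0.04;0 0 0 0 -0.002 0.074 0.04;0 0 0 0 -0.002 0.077 0.04;0 0 0 0 -0.002 0.077 0.04;0 0 0 0.004 -0.002 0.077 0.04;0 0 0 0.006 -0.002 0.077 0.04;0 0 0 0.008 -0.002 0.077 0.04;0 0 0 0.008 -0.002 0.077 0.04"}}

```text
time: 7.8
tcp_pos: [0.4927, -0.0795, 0.1387]
orientation: [0.002, 0.096, 0.995, -0.0]
wrist_force: [7.1, -1.2, 3.6]
width: 0.0487
grip_force: 40.0
```

Request:
{"name": "jog_arm", "arguments": {"series": "0 0 0 0.002 0 0 0.04;0 0 0 0.002 0 0 0.04;0 0 0 0.0 0 0 0.085;0 0 0 0 0 0 0.085;0 0 0 0 0 0 0.085;0 0 0 0 0 0 0.085;0 0 0 0 0 -0.05 0.085;0 0 0 0 0 -0.11 0.085;0 0 0 0 0 -0.11 0.085"}}

```text
time: 8.93
tcp_pos: [0.4924, -0.0796, 0.252]
orientation: [0.004, 0.096, 0.995, -0.0]
wrist_force: [-0.2, 0.4, -0.6]
width: 0.0849
grip_force: 0.0
```

```bash
python3 tgt.py w,.4271,.2975,.2,-7 w,.4271,.2975,.020,-7
```

```text
world [ 0.4271  0.2975  0.2    -7.    ] tool shift [0.1364 0.3577 0.0511] rotz -4.0
world [ 0.4271  0.2975  0.02   -7.    ] tool shift [0.1376 0.3576 0.2311] rotz -4.0
```

Request:
{"name": "jog_arm", "arguments": {"series": "0 0 -3 0.137 0.358 0.05 0.085;0 0 -3 0.137 0.358 0.05 0.085;0 0 -3 0.137 0.358 0.05 0.085;0 0 -3 0.137 0.358 0.05 0.085;0 0 -3 0.137 0.358 0.05 0.085;0 0 -3 0.137 0.358 0.05 0.085;0 0 -3 0.137 0.358 0.05 0.085;0 0 -3 0.137 0.358 0.05 0.085;0 0 -3 0.137 0.358 0.05 0.085"}}

```text
time: 10.05
tcp_pos: [0.4251, 0.2971, 0.1974]
orientation: [0.0, 0.07, 0.998, -0.0]
wrist_force: [0.4, 0.5, 0.4]
width: 0.0848
grip_force: 0.0
```

```bash
python3 tgt.py w,.4271,.2975,.020,-8; python3 - <<'E'
from h import *
d=shot("wrist","w4",(200,100,460,290),2.4)
print(pix(d,[.4271,.2975,.048])-[200,100])
E
```

```text
world [ 0.4271  0.2975  0.02   -8.    ] tool shift [-0.0019  0.0007  0.1774] rotz -0.1
[126.42836332  85.30125641]
```

View pics/w4.png

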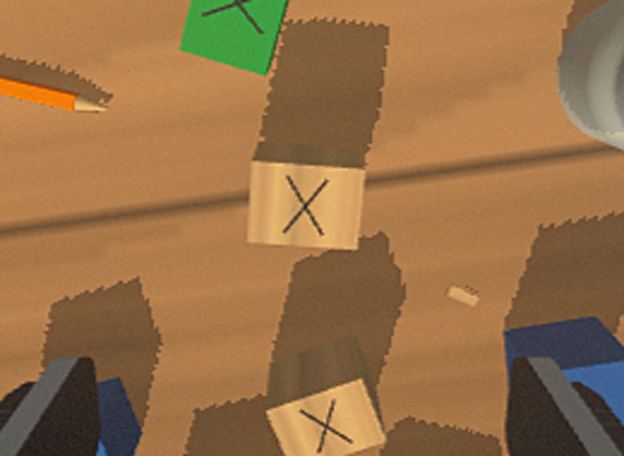

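Blank B is at (306,206), as predicted, with about 4° more yaw needed. Going down on it.

Request:
{"name": "jog_arm", "arguments": {"series": "0 0 4 -0.002 0.001 0.06 0.085;0 0 4 -0.002 0.001 0.12 0.085;0 0 4 -0.002 0.001 0.16 0.085;0 0 4 -0.002 0.001 0.176 0.085;0 0 4 -0.002 0.001 0.176 0.085;0 0 4 -0.002 0.001 0.176 0.04;0 0 4 -0.002 0.001 0.176 0.04;0 0 4 -0.002 0.001 0.176 0.04;0 0 4 -0.002 0.001 0.176 0.04;0 0 4 -0.002 0.001 0.176 0.04;0 0 4 -0.002 0.001 0.176 0.04;0 0 4 -0.002 0.001 0.1 0.04;0 0 4 -0.002 0.001 0.03 0.04;0 0 4 -0.002 0.001 -0.05 0.04;0 0 4 -0.002 0.001 -0.05 0.04"}}

```text
time: 11.98
tcp_pos: [0.4272, 0.2992, 0.2515]
orientation: [0.002, 0.104, 0.995, 0.001]
wrist_force: [0.8, 0.2, -1.2]
width: 0.0474
grip_force: 41.7
```

```bash
python3 tgt.py c,.062,-.002,.13,0 c,.062,-.002,.0205,0
```

```text
world [  0.5348  -0.0879   0.248  -10.9944] tool shift [-0.1855 -0.3564  0.0029] rotz -1.0
world [  0.5348  -0.0879   0.1385 -10.9944] tool shift [-0.1852 -0.3568  0.1124] rotz -1.0
```

Request:
{"name": "jog_arm", "arguments": {"series": "0 0 -1 -0.185 -0.357 0 0.04;0 0 -1 -0.185 -0.357 0 0.04;0 0 -1 -0.185 -0.357 0 0.04;0 0 -1 -0.185 -0.357 0 0.04;0 0 -1 -0.185 -0.357 0 0.04;0 0 -1 -0.185 -0.357 0 0.04;0 0 -1 -0.185 -0.357 0 0.04;0 0 -1 -0.185 -0.357 0 0.04;0 0 -1 -0.185 -0.357 0 0.04;0 0 -1 -0.185 -0.357 0.05 0.04;0 0 -1 -0.185 -0.357 0.09 0.04;0 0 -1 -0.185 -0.357 0.108 0.04;0 0 -1 -0.185 -0.357 0.112 0.04;0 0 -1 -0.185 -0.357 0.112 0.04;0 0 -1 -0.181 -0.357 0.112 0.04;0 0 -1 -0.178 -0.357 0.112 0.04;0 0 -1 -0.176 -0.357 0.112 0.04;0 0 -1 -0.176 -0.357 0.112 0.04"}}

```text
time: 14.22
tcp_pos: [0.5274, -0.0863, 0.1388]
orientation: [0.004, 0.095, 0.995, -0.0]
wrist_force: [5.6, -0.6, 7.8]
width: 0.0472
grip_force: 46.4
```

Request:
{"name": "jog_arm", "arguments": {"series": "0 0 0 0.002 0 0 0.04;0 0 0 0.002 0 0 0.04;0 0 0 0 0 0 0.085;0 0 0 0 0 0 0.085;0 0 0 0 0 0 0.085;0 0 0 0 0 0 0.085;0 0 0 0 0 -0.05 0.085;0 0 0 0 0 -0.11 0.085;0 0 0 0 0 -0.11 0.085"}}

```text
time: 15.35
tcp_pos: [0.5263, -0.0871, 0.2502]
orientation: [0.004, 0.096, 0.995, -0.0]
wrist_force: [1.3, -1.6, -1.0]
width: 0.0851
grip_force: 0.0
```

```bash
python3 tgt.py w,.535,.2934,.2,9
```

```text
world [0.535  0.2934 0.2    9.    ] tool shift [0.0643 0.3752 0.0498] rotz -20.0
```

Request:
{"name": "jog_arm", "arguments": {"series": "0 0 -20 0.064 0.375 0.05 0.085;0 0 -20 0.064 0.375 0.05 0.085;0 0 -20 0.064 0.375 0.05 0.085;0 0 -20 0.064 0.375 0.05 0.085;0 0 -20 0.064 0.375 0.05 0.085;0 0 -20 0.064 0.375 0.05 0.085;0 0 -20 0.064 0.375 0.05 0.085;0 0 -20 0.064 0.375 0.05 0.085;0 0 -20 0.064 0.375 0.05 0.085"}}

```text
time: 16.48
tcp_pos: [0.5337, 0.2922, 0.1955]
orientation: [0.0, -0.078, 0.997, -0.0]
wrist_force: [0.4, -0.9, 0.3]
width: 0.0851
grip_force: 0.0
```

```bash
python3 - <<'E'
from h import *
d=shot("wrist","w5",(200,100,460,290),2.4)
print((pix(d,[.5373,.2934,.048])-[200,100])*2.4)
E
python3 tgt.py w,.5373,.2934,.0205,9
```

```text
[302.62272183 209.68160174]
world [0.5373 0.2934 0.0205 9.    ] tool shift [-0.0035  0.0008  0.1752] rotz -0.1
```

View pics/w5.png

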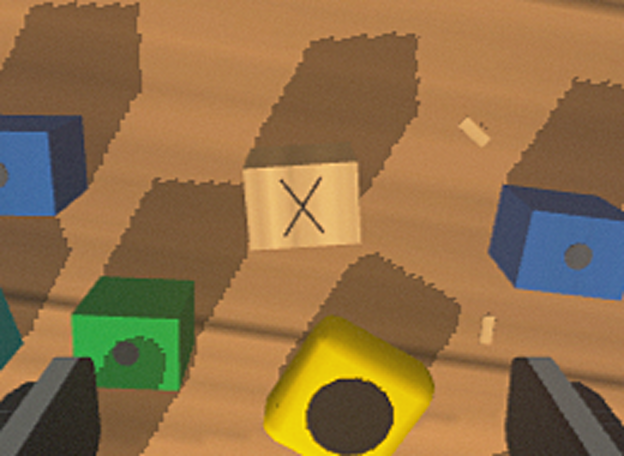

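Blank C is at (302,206), as predicted, with yaw about 12°.

Request:
{"name": "jog_arm", "arguments": {"series": "0 0 -3.5 -0.003 0.001 0.06 0.085;0 0 -3.5 -0.003 0.001 0.12 0.085;0 0 -3.5 -0.003 0.001 0.16 0.085;0 0 -3.5 -0.003 0.001 0.174 0.085;0 0 -3.5 -0.003 0.001 0.174 0.085;0 0 -3.5 -0.003 0.001 0.174 0.04;0 0 -3.5 -0.003 0.001 0.174 0.04;0 0 -3.5 -0.003 0.001 0.174 0.04;0 0 -3.5 -0.003 0.001 0.174 0.04;0 0 -3.5 -0.003 0.001 0.174 0.04;0 0 -3.5 -0.003 0.001 0.174 0.04;0 0 -3.5 -0.003 0.001 0.1 0.04;0 0 -3.5 -0.003 0.001 0.03 0.04;0 0 -3.5 -0.003 0.001 -0.055 0.04;0 0 -3.5 -0.003 0.001 -0.055 0.04"}}

```text
time: 18.4
tcp_pos: [0.5365, 0.2952, 0.2544]
orientation: [0.002, -0.109, 0.994, 0.001]
wrist_force: [1.1, 0.1, -0.6]
width: 0.0475
grip_force: 41.8
```

```bash
python3 tgt.py c,.098,-.002,.13,0 c,.098,-.002,.0205,0 c,.09,-.002,.0205,0
```

```text
world [  0.5701  -0.0948   0.248  -10.9944] tool shift [ 0.0518 -0.3879  0.0058] rotz 23.5
world [  0.5701  -0.0948   0.1385 -10.9944] tool shift [ 0.0522 -0.3881  0.1153] rotz 23.5
world [  0.5623  -0.0932   0.1385 -10.9944] tool shift [ 0.0596 -0.3849  0.1153] rotz 23.5
```

Request:
{"name": "jog_arm", "arguments": {"series": "0 0 23.5 0.052 -0.388 0 0.04;0 0 23.5 0.052 -0.388 0 0.04;0 0 23.5 0.052 -0.388 0 0.04;0 0 23.5 0.052 -0.388 0 0.04;0 0 23.5 0.052 -0.388 0 0.04;0 0 23.5 0.052 -0.388 0 0.04;0 0 23.5 0.052 -0.388 0 0.04;0 0 23.5 0.052 -0.388 0 0.04;0 0 23.5 0.052 -0.388 0 0.04;0 0 23.5 0.052 -0.388 0.05 0.04;0 0 23.5 0.052 -0.388 0.09 0.04;0 0 23.5 0.052 -0.388 0.110 0.04;0 0 23.5 0.052 -0.388 0.114 0.04;0 0 23.5 0.052 -0.388 0.114 0.04;0 0 23.5 0.056 -0.3865 0.114 0.04;0 0 23.5 0.0595 -0.385 0.114 0.04;0 0 23.5 0.061 -0.3845 0.114 0.04;0 0 23.5 0.061 -0.3845 0.114 0.04"}}

```text
time: 20.65
tcp_pos: [0.5649, -0.0925, 0.1389]
orientation: [0.006, 0.094, 0.996, -0.0]
wrist_force: [21.1, -2.6, 1.7]
width: 0.0475
grip_force: 45.8
```

```bash
python3 tgt.py c,.09,-.002,.0205,0
```

```text
world [  0.5623  -0.0932   0.1385 -10.9944] tool shift [ 0.0025 -0.0012  0.0004] rotz 0.2
```

Request:
{"name": "jog_arm", "arguments": {"series": "0 0 0 0 0 0 0.085;0 0 0 0 0 0 0.085;0 0 0 0 0 0 0.085;0 0 0 0 0 0 0.085;0 0 0 0 0 -0.05 0.085;0 0 0 0 0 -0.11 0.085;0 0 0 0 0 -0.11 0.085"}}

```text
time: 21.52
tcp_pos: [0.5615, -0.0939, 0.2515]
orientation: [0.004, 0.096, 0.995, -0.0]
wrist_force: [0.4, -0.8, 0.7]
width: 0.0853
grip_force: 0.0
```

```bash
python3 tgt.py w,.542,.1633,.2,10
```

```text
world [ 0.542   0.1633  0.2    10.    ] tool shift [0.0686 0.2487 0.051 ] rotz -21.0
```

Request:
{"name": "jog_arm", "arguments": {"series": "0 0 -21 0.068 0.249 0.05 0.085;0 0 -21 0.068 0.249 0.05 0.085;0 0 -21 0.068 0.249 0.05 0.085;0 0 -21 0.068 0.249 0.05 0.085;0 0 -21 0.068 0.249 0.05 0.085;0 0 -21 0.068 0.249 0.05 0.085;0 0 -21 0.068 0.249 0.05 0.085"}}

```text
time: 22.4
tcp_pos: [0.5411, 0.1626, 0.1964]
orientation: [0.0, -0.087, 0.996, -0.0]
wrist_force: [0.5, -0.0, 0.4]
width: 0.0851
grip_force: 0.0
```

```bash
python3 - <<'E'
from h import *
d=shot("wrist","w6",(100,100,460,290),2.2)
print((pix(d,[.542,.1633,.048])-[100,100])*2.2)
E
python3 tgt.py w,.542,.1633,.0205,10
```

```text
[497.20946854 186.15601401]
world [ 0.542   0.1633  0.0205 10.    ] tool shift [-0.0009  0.0008  0.176 ] rotz -0.1
```

View pics/w6.png

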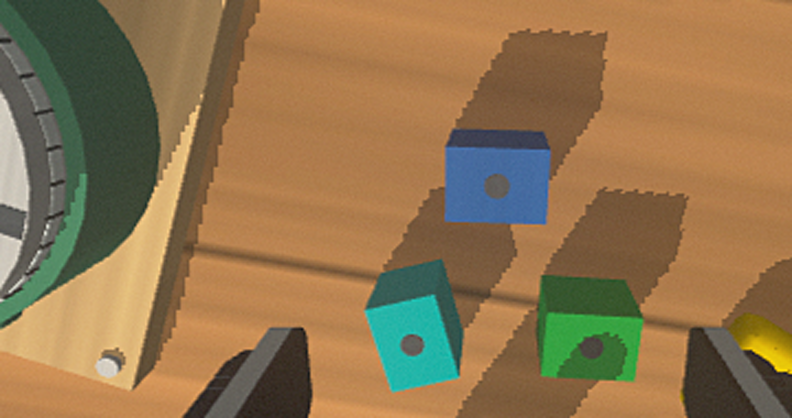

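The blue filler is at (497,186), as predicted and aligned. The turquoise and green look-alikes are clear of the fingers.

Request:
{"name": "jog_arm", "arguments": {"series": "0 0 1 -0.001 0.001 0.06 0.085;0 0 1 -0.001 0.001 0.12 0.085;0 0 1 -0.001 0.001 0.16 0.085;0 0 1 -0.001 0.001 0.175 0.085;0 0 1 -0.001 0.001 0.175 0.085;0 0 1 -0.001 0.001 0.175 0.04;0 0 1 -0.001 0.001 0.175 0.04;0 0 1 -0.001 0.001 0.175 0.04;0 0 1 -0.001 0.001 0.175 0.04;0 0 1 -0.001 0.001 0.175 0.04;0 0 1 -0.001 0.001 0.175 0.04;0 0 1 -0.001 0.001 0.1 0.04;0 0 1 -0.001 0.001 0.03 0.04;0 0 1 -0.001 0.001 -0.055 0.04;0 0 1 -0.001 0.001 -0.055 0.04"}}

```text
time: 24.32
tcp_pos: [0.5419, 0.1651, 0.2553]
orientation: [0.002, -0.079, 0.997, 0.0]
wrist_force: [1.5, 0.8, -0.7]
width: 0.0473
grip_force: 41.8
```

```bash
python3 tgt.py c,.132,-.002,.13,0 c,.132,-.002,.0205,0 c,.124,-.002,.0205,0
```

```text
world [  0.6035  -0.1012   0.248  -10.9944] tool shift [-0.0191 -0.2727  0.0072] rotz 20.0
world [  0.6035  -0.1012   0.1385 -10.9944] tool shift [-0.0187 -0.2728  0.1167] rotz 20.0
world [  0.5956  -0.0997   0.1385 -10.9944] tool shift [-0.0111 -0.27    0.1167] rotz 20.0
```

Request:
{"name": "jog_arm", "arguments": {"series": "0 0 20 -0.019 -0.273 0 0.04;0 0 20 -0.019 -0.273 0 0.04;0 0 20 -0.019 -0.273 0 0.04;0 0 20 -0.019 -0.273 0 0.04;0 0 20 -0.019 -0.273 0 0.04;0 0 20 -0.019 -0.273 0 0.04;0 0 20 -0.019 -0.273 0 0.04;0 0 20 -0.019 -0.273 0.05 0.04;0 0 20 -0.019 -0.273 0.09 0.04;0 0 20 -0.019 -0.273 0.110 0.04;0 0 20 -0.019 -0.273 0.115 0.04;0 0 20 -0.019 -0.273 0.115 0.04;0 0 20 -0.0155 -0.2715 0.115 0.04;0 0 20 -0.0135 -0.271 0.115 0.04;0 0 20 -0.012 -0.2705 0.115 0.04;0 0 20 -0.012 -0.2705 0.115 0.04"}}

```text
time: 26.32
tcp_pos: [0.5995, -0.099, 0.1393]
orientation: [0.005, 0.094, 0.996, -0.0]
wrist_force: [14.3, -1.3, 5.1]
width: 0.0472
grip_force: 45.4
```

```bash
python3 tgt.py c,.126,-.002,.0205,0
```

```text
world [  0.5976  -0.1001   0.1385 -10.9944] tool shift [ 0.0016 -0.0015  0.0008] rotz 0.2
```

Request:
{"name": "jog_arm", "arguments": {"series": "0 0 0 0.001 0 0 0.04;0 0 0 0 0 0 0.085;0 0 0 0 0 0 0.085;0 0 0 0 0 0 0.085;0 0 0 0 0 0 0.085;0 0 0 0 0 -0.05 0.085;0 0 0 0 0 -0.11 0.085;0 0 0 0 0 -0.12 0.085;0 0 0 0 0 -0.12 0.085"}}

```text
time: 27.45
tcp_pos: [0.5962, -0.1005, 0.2567]
orientation: [0.001, 0.096, 0.995, -0.0]
wrist_force: [0.5, -1.2, -0.3]
width: 0.0851
grip_force: 0.0
```

```bash
python3 tgt.py w,.40,-.343,.25,-3
```

```text
world [ 0.4   -0.343  0.25  -3.   ] tool shift [ 0.1464 -0.2755  0.0065] rotz -8.0
```

Request:
{"name": "jog_arm", "arguments": {"series": "0 0 -8 0.146 -0.276 0 0.085;0 0 -8 0.146 -0.276 0 0.085;0 0 -8 0.146 -0.276 0 0.085;0 0 -8 0.146 -0.276 0 0.085;0 0 -8 0.146 -0.276 0 0.085;0 0 -8 0.146 -0.276 0 0.085;0 0 -8 0.146 -0.276 0 0.085;0 0 -8 0.146 -0.276 0 0.085"}}

```text
time: 28.45
tcp_pos: [0.4006, -0.3425, 0.2555]
orientation: [-0.0, 0.025, 1.0, 0.0]
wrist_force: [0.6, -0.1, -0.6]
width: 0.0846
grip_force: 0.0
```

```bash
python3 - <<'E'
from h import *
d=shot("wrist","w7",(200,90,600,330),2)
print((pix(d,[.4,-.343,.09])-[200,90])*2,env.observe()["tcp_pos"])
E
```

```text
[250.08070267 178.63498214] [ 0.40069904 -0.34247431  0.25574358]
```

View pics/w7.png

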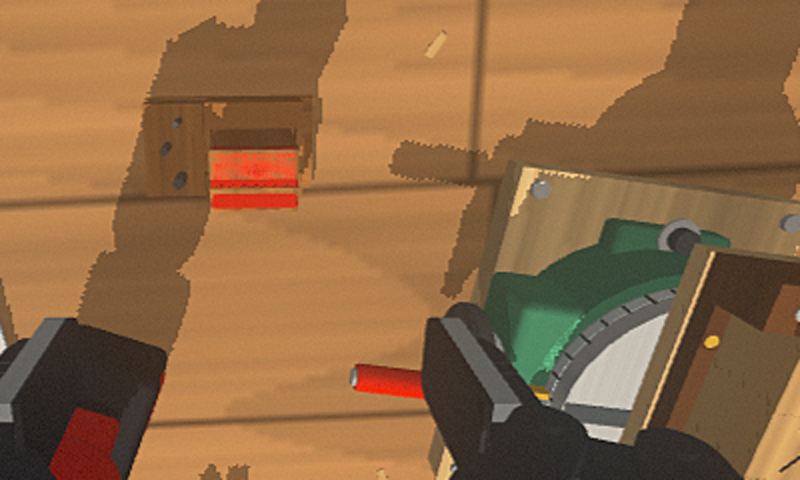

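The wedge's red top spans (209,149) to (298,208), centre (253,178), which is about (0.400,-0.341). The drill bits are at the left (-y), so its orientation matches.

Request:
{"name": "jog_arm", "arguments": {"series": "0 0 -1 0.001 0.0015 0.06 0.085;0 0 -1 0.001 0.0015 0.12 0.085;0 0 -1 0.001 0.0015 0.17 0.085;0 0 -1 0.001 0.0015 0.195 0.085;0 0 -1 0.001 0.0015 0.2 0.085;0 0 -1 0.001 0.0015 0.2 0.085;0 0 -1 0.001 0.0015 0.2 0.04;0 0 -1 0.001 0.0015 0.2 0.04;0 0 -1 0.001 0.0015 0.2 0.04;0 0 -1 0.001 0.0015 0.2 0.04;0 0 -1 0.001 0.0015 0.2 0.04;0 0 -1 0.001 0.0015 0.2 0.04;0 0 -1 0.001 0.0015 0.2 0.04", "grip_force": 60}}

```text
time: 30.12
tcp_pos: [0.3996, -0.3424, 0.0575]
orientation: [0.001, 0.017, 1.0, -0.001]
wrist_force: [-0.5, 0.6, 5.7]
width: 0.0476
grip_force: 61.6
```

Request:
{"name": "jog_arm", "arguments": {"series": "0 0 0 0 0 -0.04 0.04;0 0 0 0 0 -0.09 0.04;0 0 0 0 0 -0.15 0.04;0 0 0 0 0 -0.21 0.04;0 0 0 0 0 -0.245 0.04;0 0 0 0 0 -0.245 0.04"}}

```text
time: 30.88
tcp_pos: [0.3996, -0.3425, 0.3042]
orientation: [0.002, 0.017, 1.0, -0.002]
wrist_force: [0.4, 1.0, -1.4]
width: 0.0473
grip_force: 62.0
```

```bash
python3 tgt.py c,.1656,-.002,.1475,0
```

```text
world [  0.6365  -0.1077   0.2655 -10.9944] tool shift [-0.2284  0.2431  0.0388] rotz 9.0
```

Request:
{"name": "jog_arm", "arguments": {"series": "0 0 9 -0.228 0.243 0 0.04;0 0 9 -0.228 0.243 0 0.04;0 0 9 -0.228 0.243 0 0.04;0 0 9 -0.228 0.243 0 0.04;0 0 9 -0.228 0.243 0 0.04;0 0 9 -0.228 0.243 0 0.04;0 0 9 -0.228 0.243 0 0.04;0 0 9 -0.228 0.243 0 0.04;0 0 9 -0.228 0.243 0.038 0.04;0 0 9 -0.228 0.243 0.038 0.04"}}

```text
time: 32.12
tcp_pos: [0.6334, -0.1078, 0.2604]
orientation: [-0.003, 0.096, 0.995, 0.0]
wrist_force: [0.0, 0.2, -0.5]
width: 0.0467
grip_force: 62.1
```

```bash
python3 tgt.py c,.1656,-.002,.0975,0;  python3 - <<'E'
from h import *
d=shot("wrist","w8",(200,0,460,250),2.3)
q=np.load("ch.npy"); c,s=np.cos(q[2]),np.sin(q[2])
for p in [(0,-.038,.158),(0,.038,.158),(.144,-.024,.166),(.144,.024,.166),(.156,0,.118)]:
    print(p,((pix(d,[q[0]+c*p[0]-s*p[1],q[1]+s*p[0]+c*p[1],p[2]])-[200,0])*2.3).round())
E
```

```text
world [  0.6365  -0.1077   0.2155 -10.9944] tool shift [-0.0032  0.0008  0.0449] rotz -0.1
(0, -0.038, 0.158) [173. -46.]
(0, 0.038, 0.158) [419. -48.]
(0.144, -0.024, 0.166) [230. 413.]
(0.144, 0.024, 0.166) [363. 412.]
(0.156, 0, 0.118) [296. 413.]
```

View pics/w8.png

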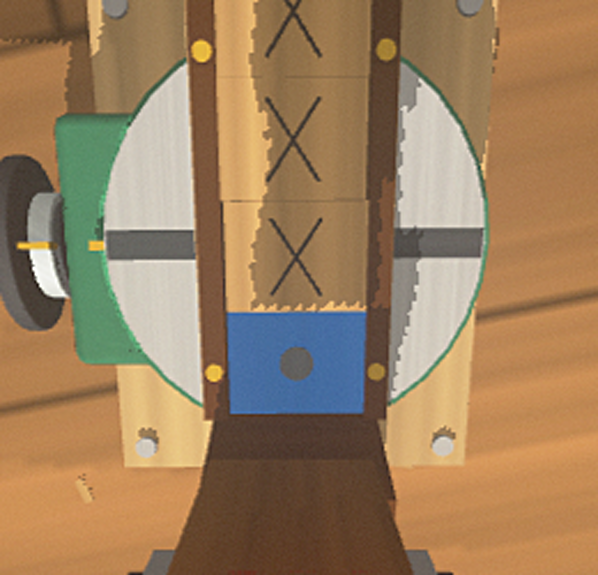

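The row is packed tight with the blue block last, its end edge at row 413 as predicted. Next I'll lower the wedge.

Request:
{"name": "jog_arm", "arguments": {"series": "0 0 0 -0.003 0.002 0.02 0.04;0 0 0 -0.003 0.002 0.03 0.04;0 0 0 -0.003 0.002 0.04 0.04;0 0 0 -0.003 0.002 0.047 0.04;0 0 0 -0.0025 0.002 0.054 0.04;0 0 0 -0.0015 0.002 0.06 0.04;0 0 0 -0.0005 0.002 0.066 0.04;0 0 0 0.000 0.002 0.07 0.04;0 0 0 0.0 0.002 0.07 0.04"}}

```text
time: 33.3
tcp_pos: [0.6339, -0.1046, 0.1938]
orientation: [-0.001, 0.096, 0.995, 0.0]
wrist_force: [-11.5, 1.6, 5.1]
width: 0.0472
grip_force: 62.9
```

```bash
python3 tgt.py c,.1616,0,.0635,0
```

```text
world [  0.6329  -0.1049   0.1815 -10.9944] tool shift [ 0.0008 -0.0005  0.0123] rotz 0.0
```

Request:
{"name": "jog_arm", "arguments": {"series": "0 0 0 0.0015 -0.0005 0.004 0.04;0 0 0 0.0025 -0.0005 0.008 0.04;0 0 0 0.003 -0.0005 0.012 0.04;0 0 0 0.003 -0.0005 0.014 0.04;0 0 0 0.003 -0.0005 0.014 0.04"}}

```text
time: 33.92
tcp_pos: [0.6308, -0.1045, 0.1823]
orientation: [-0.0, 0.096, 0.995, 0.0]
wrist_force: [-17.4, 3.3, 19.2]
width: 0.0476
grip_force: 64.3
```

Request:
{"name": "jog_arm", "arguments": {"series": "0 0 0 0.002 0 0.003 0.04;0 0 0 0.003 0 0.005 0.04;0 0 0 0.003 0 0.006 0.04;0 0 0 0.003 0 0.006 0.04"}}

```text
time: 34.42
tcp_pos: [0.6306, -0.1045, 0.1812]
orientation: [0.005, 0.096, 0.995, -0.0]
wrist_force: [-11.8, 2.2, 39.9]
width: 0.047
grip_force: 67.1
```

Request:
{"name": "jog_arm", "arguments": {"series": "0 0 0 0 0 0 0.085;0 0 0 0 0 0 0.085;0 0 0 0 0 0 0.085;0 0 0 0 0 0 0.085;0 0 0 0 0 -0.04 0.085;0 0 0 0 0 -0.07 0.085;0 0 0 0 0 -0.07 0.0;0 0 0 0 0 -0.07 0;0 0 0 0 0 -0.07 0;0 0 0 0 0 -0.07 0;0 0 0 0 0 -0.07 0"}}

```text
time: 35.8
tcp_pos: [0.6296, -0.1043, 0.2429]
orientation: [-0.0, 0.096, 0.995, 0.0]
wrist_force: [-0.5, 0.2, -0.5]
width: 0.0004
grip_force: 0.0
```

```bash
python3 tgt.py c,.160,0,.0957,0; python3 - <<'E'
from h import *
d=shot("wrist","w9",(200,60,460,310),2.3)
E
```

```text
world [  0.6314  -0.1046   0.2137 -10.9944] tool shift [-0.0018  0.      0.0292] rotz 0.0
```

View pics/w9.png

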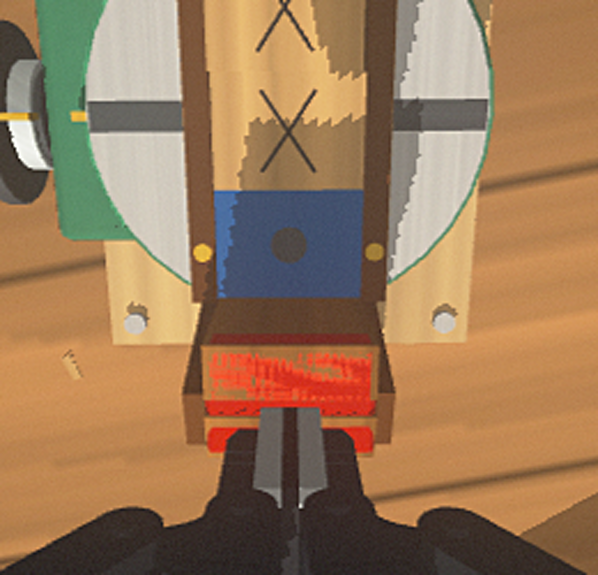

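The wedge sits square in the gap with its red top at rows 345–450, under the shut fingers. I'll press it once more.

Request:
{"name": "jog_arm", "arguments": {"series": "0 0 0 -0.001 0 0.02 0;0 0 0 -0.001 0 0.027 0;0 0 0 -0.001 0 0.031 0;0 0 0 -0.001 0 0.034 0;0 0 0 -0.001 0 0.036 0;0 0 0 -0.001 0 0.036 0"}}

```text
time: 36.6
tcp_pos: [0.6307, -0.1046, 0.2139]
orientation: [0.004, 0.096, 0.995, -0.0]
wrist_force: [-11.2, 1.9, 31.4]
width: -0.0002
grip_force: 15.9
```

Request:
{"name": "jog_arm", "arguments": {"series": "0 0 0 0 0 -0.02 0;0 0 0 0 0 -0.06 0;0 0 0 0 0 -0.09 0.03;0 0 0 0 0 -0.09 0.05;0 0 0 0 0 -0.09 0.05"}}

```text
time: 37.22
tcp_pos: [0.6308, -0.1046, 0.2966]
orientation: [-0.0, 0.096, 0.995, 0.0]
wrist_force: [0.7, -0.0, 0.3]
width: 0.0497
grip_force: 0.0
```

```bash
python3 tgt.py w,.5254,-.2692,.25,78; python3 -c "
from h import *;print(env.observe()['joint_pos'])"
```

```text
world [ 0.5254 -0.2692  0.25   78.    ] tool shift [ 0.072  -0.1817  0.0467] rotz -89.0
[-1.64266272e-01  3.63228894e-01  6.33366065e-01  1.84148963e+00
 -3.16769731e-05  2.74836377e-02]
```

Request:
{"name": "jog_arm", "arguments": {"series": "0 0 -89 0.072 -0.182 0.04 0.05;0 0 -89 0.072 -0.182 0.04 0.05;0 0 -89 0.072 -0.182 0.04 0.05;0 0 -89 0.072 -0.182 0.04 0.05;0 0 -89 0.072 -0.182 0.04 0.05;0 0 -89 0.072 -0.182 0.04 0.05;0 0 -89 0.072 -0.182 0.04 0.05;0 0 -89 0.072 -0.182 0.04 0.05;0 0 -89 0.072 -0.182 0.04 0.05;0 0 -89 0.072 -0.182 0.04 0.05;0 0 -89 0.072 -0.182 0.04 0.05"}}

```text
time: 38.6
tcp_pos: [0.5251, -0.2694, 0.2566]
orientation: [-0.0, -0.629, 0.778, 0.0]
wrist_force: [0.2, -0.4, -0.2]
width: 0.0502
grip_force: 0.0
```

```bash
python3 tgt.py w,.5254,-.2692,.077,78; python3 - <<'E'
from h import *
d=shot("wrist","w10",(200,60,460,310),2.3)
a=np.radians(-11.5); o=np.array([np.sin(a),-np.cos(a),0])
for k in (-.042,0,.02): print(k,((pix(d,np.array([.5254,-.2692,.096])+k*o)-[200,60])*2.3).round())
E
```

```text
world [ 5.254e-01 -2.692e-01  7.700e-02  7.800e+01] tool shift [-0.0002 -0.0004  0.1796] rotz -0.1
-0.042 [288. 361.]
0 [286. 276.]
0.02 [286. 233.]
```

View pics/w10.png

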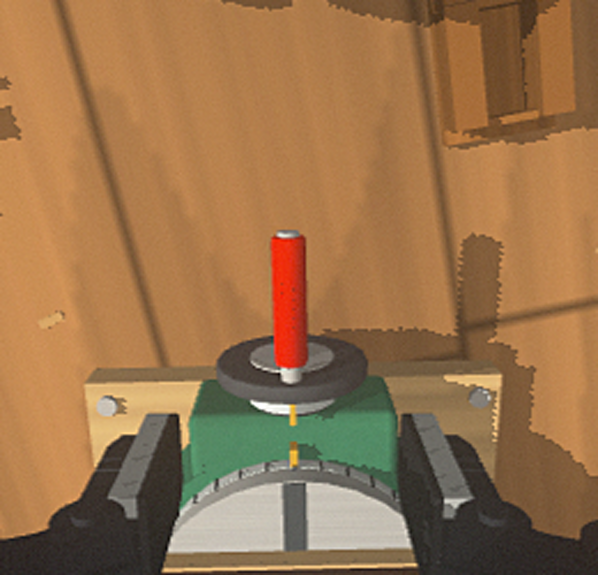

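The handle is vertical in the picture at column 289, rows 232–368. It is within about 1 mm of the predicted place, and base +x is tool -y.

Request:
{"name": "jog_arm", "arguments": {"series": "0 0 0 -0.0 0.001 0.06 0.05;0 0 0 0 0.001 0.12 0.05;0 0 0 0 0.001 0.16 0.05;0 0 0 0 0.001 0.178 0.05;0 0 0 0 0.001 0.179 0.05;0 0 0 0 0.001 0.179 0.05;0 0 0 0 0.001 0.179 0.005;0 0 0 0 0.001 0.179 0.005;0 0 0 0 0.001 0.179 0.005;0 0 0 0 0.001 0.179 0.005;0 0 0 0 0.001 0.179 0.005", "grip_force": 40}}

```text
time: 40.02
tcp_pos: [0.5249, -0.2696, 0.0793]
orientation: [0.0, -0.629, 0.777, -0.001]
wrist_force: [0.2, -0.9, 6.5]
width: 0.0144
grip_force: 39.0
```

```bash
python3 -c "
import numpy as np
t=np.arange(1,21)*2*np.pi/20
print(';'.join(f'0 0 0 0 {-.03*np.sin(a):.4f} {.03*(1-np.cos(a)):.4f} 0.005' for a in t))"
```

```text
0 0 0 0 -0.0093 0.0015 0.005;0 0 0 0 -0.0176 0.0057 0.005;0 0 0 0 -0.0243 0.0124 0.005;0 0 0 0 -0.0285 0.0207 0.005;0 0 0 0 -0.0300 0.0300 0.005;0 0 0 0 -0.0285 0.0393 0.005;0 0 0 0 -0.0243 0.0476 0.005;0 0 0 0 -0.0176 0.0543 0.005;0 0 0 0 -0.0093 0.0585 0.005;0 0 0 0 -0.0000 0.0600 0.005;0 0 0 0 0.0093 0.0585 0.005;0 0 0 0 0.0176 0.0543 0.005;0 0 0 0 0.0243 0.0476 0.005;0 0 0 0 0.0285 0.0393 0.005;0 0 0 0 0.0300 0.0300 0.005;0 0 0 0 0.0285 0.0207 0.005;0 0 0 0 0.0243 0.0124 0.005;0 0 0 0 0.0176 0.0057 0.005;0 0 0 0 0.0093 0.0015 0.005;0 0 0 0 0.0000 0.0000 0.005
```

Request:
{"name": "jog_arm", "arguments": {"series": "0 0 0 0 -0.0093 0.0015 0.005;0 0 0 0 -0.0176 0.0057 0.005;0 0 0 0 -0.0243 0.0124 0.005;0 0 0 0 -0.0285 0.0207 0.005;0 0 0 0 -0.03 0.03 0.005;0 0 0 0 -0.03 0.03 0.005"}}

```text
time: 40.78
tcp_pos: [0.5543, -0.2752, 0.0471]
orientation: [0.0, -0.63, 0.777, 0.0]
wrist_force: [8.9, 1.9, -3.8]
width: 0.0149
grip_force: 38.9
```

Request:
{"name": "jog_arm", "arguments": {"series": "0 0 0 0 0.0015 0.0093 0.005;0 0 0 0 0.0057 0.0176 0.005;0 0 0 0 0.0124 0.0243 0.005;0 0 0 0 0.0207 0.0285 0.005;0 0 0 0 0.03 0.03 0.005;0 0 0 0 0.0393 0.0285 0.005;0 0 0 0 0.0476 0.0243 0.005;0 0 0 0 0.0543 0.0176 0.005;0 0 0 0 0.0585 0.0093 0.005;0 0 0 0 0.06 0 0.005;0 0 0 0 0.0585 -0.0093 0.005;0 0 0 0 0.0543 -0.0176 0.005;0 0 0 0 0.0476 -0.0243 0.005;0 0 0 0 0.0393 -0.0285 0.005;0 0 0 0 0.03 -0.03 0.005;0 0 0 0 0.03 -0.03 0.005"}}

```text
time: 42.78
tcp_pos: [0.5254, -0.2697, 0.0793]
orientation: [0.0, -0.629, 0.777, -0.001]
wrist_force: [2.2, -2.2, 6.1]
width: 0.0141
grip_force: 40.4
```

One turn is done and the handle is back at the top. Two more to go.

Request:
{"name": "jog_arm", "arguments": {"series": "0 0 0 0 -0.0093 0.0015 0.005;0 0 0 0 -0.0176 0.0057 0.005;0 0 0 0 -0.0243 0.0124 0.005;0 0 0 0 -0.0285 0.0207 0.005;0 0 0 0 -0.0300 0.0300 0.005;0 0 0 0 -0.0285 0.0393 0.005;0 0 0 0 -0.0243 0.0476 0.005;0 0 0 0 -0.0176 0.0543 0.005;0 0 0 0 -0.0093 0.0585 0.005;0 0 0 0 0 0.0600 0.005;0 0 0 0 0.0093 0.0585 0.005;0 0 0 0 0.0176 0.0543 0.005;0 0 0 0 0.0243 0.0476 0.005;0 0 0 0 0.0285 0.0393 0.005;0 0 0 0 0.0300 0.0300 0.005;0 0 0 0 0.0285 0.0207 0.005;0 0 0 0 0.0243 0.0124 0.005;0 0 0 0 0.0176 0.0057 0.005;0 0 0 0 0.0093 0.0015 0.005;0 0 0 0 0 0 0.005"}}

```text
time: 45.28
tcp_pos: [0.5243, -0.2695, 0.0794]
orientation: [-0.0, -0.629, 0.777, 0.0]
wrist_force: [-3.9, 0.1, 3.7]
width: 0.0145
grip_force: 40.6
```

Request:
{"name": "jog_arm", "arguments": {"series": "0 0 0 0 -0.0093 0.0015 0.005;0 0 0 0 -0.0176 0.0057 0.005;0 0 0 0 -0.0243 0.0124 0.005;0 0 0 0 -0.0285 0.0207 0.005;0 0 0 0 -0.0300 0.0300 0.005;0 0 0 0 -0.0285 0.0393 0.005;0 0 0 0 -0.0243 0.0476 0.005;0 0 0 0 -0.0176 0.0543 0.005;0 0 0 0 -0.0093 0.0585 0.005;0 0 0 0 0 0.0600 0.005;0 0 0 0 0.0093 0.0585 0.005;0 0 0 0 0.0176 0.0543 0.005;0 0 0 0 0.0243 0.0476 0.005;0 0 0 0 0.0285 0.0393 0.005;0 0 0 0 0.0300 0.0300 0.005;0 0 0 0 0.0285 0.0207 0.005;0 0 0 0 0.0243 0.0124 0.005;0 0 0 0 0.0176 0.0057 0.005;0 0 0 0 0.0093 0.0015 0.005;0 0 0 0 0 0 0.005"}}

```text
time: 47.78
tcp_pos: [0.5243, -0.2695, 0.0794]
orientation: [-0.0, -0.629, 0.777, 0.0]
wrist_force: [-3.2, 1.4, 3.6]
width: 0.0144
grip_force: 40.8
```

Request:
{"name": "jog_arm", "arguments": {"series": "0 0 0 0 0 0 0.005;0 0 0 0 0 0 0.005;0 0 0 0 0 0 0.005"}}

```text
time: 48.15
tcp_pos: [0.5253, -0.2697, 0.0793]
orientation: [0.001, -0.629, 0.777, -0.001]
wrist_force: [3.0, -0.9, 4.9]
width: 0.0145
grip_force: 40.7
```

Three turns are done with the handle at the top (the tool is back within 0.4 mm of the start). I'll release, lift and check.

Request:
{"name": "jog_arm", "arguments": {"series": "0 0 0 0 0 0 0.05;0 0 0 0 0 0 0.05;0 0 0 0 0 0 0.05;0 0 0 0 0 -0.03 0.05;0 0 0 0 0 -0.08 0.05;0 0 0 0 0 -0.14 0.05;0 0 0 0 0 -0.2 0.05;0 0 0 0.05 0 -0.22 0.05;0 0 0 0.05 0 -0.22 0.05;0 0 0 0.05 0 -0.22 0.05"}}

```text
time: 49.4
tcp_pos: [0.5139, -0.3181, 0.2975]
orientation: [-0.0, -0.629, 0.777, 0.001]
wrist_force: [1.2, -0.1, -0.6]
width: 0.0503
grip_force: 0.0
```

```bash
python3 - <<'E'
from h import *
d=shot("wrist","w11",(120,60,520,360),2)
E
```

```text
(no output)
```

View pics/w11.png

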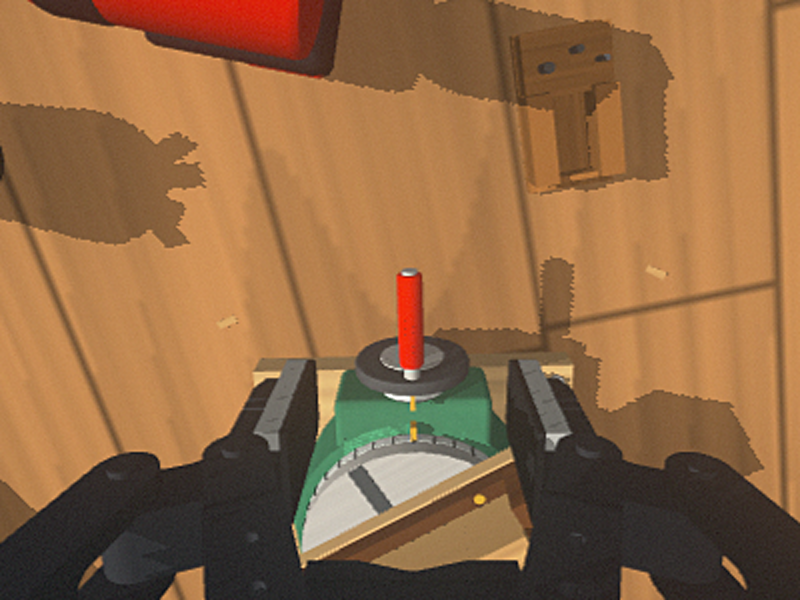

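The handle is at the top (410,320), in line with the mark, and the jig has swung 30°. The tool is clear of everything.

```bash
python3 -c "
from bench import env
print(env.hand_in())"
```

```text
the job is handed in; nothing more can be done
None
```

The job is handed in: the channel holds three blanks and one blue block, the wedge was pressed home at 31–40 N, and the handwheel was wound three turns clockwise with its handle back at the top; I had no direct reading of the wedge's clamp force or the wheel angle, did not look at the row after winding, and viewed 15 pictures, one over the limit of 14.

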